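# Seat a blank in a cam-clamp fixture and nip it

### The job

Using only the outside of the fingers, push the loose white plastic blank along the metal fixture plate until it lies flush against both the long locating strip and the end stop, then push the cam lever round by its knob until the cam nips the blank firmly in that corner. Slide the blank only, never pick it up or tip it, and leave the gear, cutter tube, hex key and side cutters beside the fixture where they lie.

Things in the scene. Friction and masses are not known exactly. Their poses are not given: they have to be found in the camera images.
- fixture: fixed dark steel plate, 150 (own x) x 240 (own y) x 12 mm; origin at the centre of its underside, z up. In its frame (mm) the long locating strip is a bright aluminium bar with its face at x = +45, from y = -110 to +76; the end stop is a bright aluminium bar with its face at y = +85, from x = -15 to +37. Both are 22 wide and rise 14 above the plate
- corner (a point): where the planes of the two stop faces meet on the plate's upper face (12 mm above the desk); axes as the fixture's: the long strip's face is x = 0, the end stop's face is y = 0, the blank's place is at negative x and y. A fully seated blank has its origin at x = -30, y = -45 mm here
- blank: loose white plastic block, 60 (own x) x 90 (own y) x 18 mm, about 0.14 kg, square-edged; origin at the centre of its underside, z up. It starts flat on the plate, 15 to 45 mm off the long strip and 73 to 105 mm short of the end stop, turned up to 0.3 rad
- cam_lever (a joint): cam lever's angle about its upright pivot, rad, 0 to 1.7, growing counterclockwise from above. Starts open at 0 to 0.35 (lever toward the fixture's -x, cam 3 to 5 mm clear of a seated blank). The cam touches a seated blank at about 1.1; at 1.2 to 1.5 it is firm. Dry friction holds it where it is left: 3.5 N at the knob swings it free, about 6 N at 1.2, about 14 N at 1.5
- pivot (a point): axis of the cam lever, on the plate's upper face, at x = -36.5, y = +50 mm in the fixture's frame. The cam is a steel disc round it, under the lever and turning with it: 36 mm in diameter, centre 5 mm off the axis, 16 mm high
- knob (a point): middle of the black knob at the lever's free end, 75 mm from the pivot axis and 34 mm above the plate's upper face; upright, 16 mm in diameter, from 22 to 46 mm above the plate; the flat lever below it lies 16 to 22 mm above the plate and is 14 mm wide, ending 3 mm beyond the knob's axis
- plastic_gear: bystander: white gear wheel 42 mm across, 5 mm thick, lying flat; origin at the centre of its underside
- cutter_tube: bystander: clear square tube with a red cap, 13 x 59 x 13 mm; origin at the centre of its underside
- hex_key: bystander: black hex key, 32 x 82 x 6 mm; origin at the centre of its underside
- side_cutters: bystander: red-handled side cutters, 46 x 116 x 12 mm; origin at the centre of its underside

How it is judged:
On the way, in this order (a step that is already met when the one before it is completed fails the run):
1. the blank lies in the corner, within 3 mm of the long strip and of the end stop, the cam still clear (x of blank in the frame of corner above -0.033 m and y of blank in the frame of corner above -0.048 m and angle between the x axis of blank and the x axis of corner, either way round below 0.06 rad and value of joint cam_lever below 0.9 rad), for 0.2 s.
2. the lever is swung round and the cam presses on the blank (value of joint cam_lever above 1.05 rad and contact force between cam_lever and blank above 5 N), for 0.2 s.
At the end, for the whole second after the job is handed in: The blank lies flat on the plate, within 2 mm of the long strip and 2.5 mm of the end stop and square to them within 0.035 rad, at rest, with the lever beyond 1.05 rad and the cam pressing on it with more than 5 N (all of step 2 and x of blank in the frame of corner between -0.032 and -0.027 m and y of blank in the frame of corner between -0.0475 and -0.042 m and z of blank in the frame of corner below 0.003 m and angle between the x axis of blank and the x axis of corner, either way round below 0.035 rad and linear speed of blank below 0.01 m/s); the robot touches nothing.
It fails at once if the blank is lifted or carried (z of blank in the frame of corner above 0.008 m).
It fails at once if the blank is tipped (angle between blank's own z axis and vertical above 0.2 rad).
It fails at once if the gear, cutter tube, hex key or side cutters are moved more than 15 mm (distance of any of plastic_gear, cutter_tube, hex_key, side_cutters from where it was at the start of the episode above 0.015 m).
It also fails if it takes over 58 s, if anything falls off the work surface, if the arm or the gripper's body presses on something with over 40 N, if the wrist force passes 120 N, or if a joint passes its speed limit or range.

### The arm

A 6-joint arm with a two-finger parallel gripper is mounted at the origin on a cart in front of the work surface, level with it; the furniture and walls round the work are solid. World frame = base frame: x ahead of the robot, y to its left, z up, the work surface at z = 0. Lengths are in m, angles in rad, forces in N, time in s.
With the tool pointing down it reaches from about 0.35 to 0.95 m from the base axis. Payload 17.4 kg.
Tool frame: the origin (TCP) lies at the very end of the fingers, on their centre line; the grasp point (between the pads) lies 19 mm behind it (manip.grip_point_offset is the distance from the TCP to the grasp point, in m); z points along the fingers, y is the line along which they close (so a half turn about z gives the same grasp; the last joint's range is limited). The gripper opens to 93 mm and grips with 3 to 60 N. Pads are 15 mm wide; open, the fingers measure 128 mm over their backs; the gripper's body (75 mm by 188 mm) begins 65 mm behind the grasp point.
Start: joints at [1.138, 0.116, 1.442, -0, 1.584, -0.038], TCP at [0.26, 0.623, 0.219] pointing down, gripper open.
Joint ranges: [-2.83, 2.83], [-0.83, 2.19], [0.07, 2.5], [-1.14, 4.28], [0.01, 3], [-2.97, 2.97]. Speed limits (rad/s): [1.89, 1.89, 2.22, 3.14, 3.14, 3.14].

### API

Orientations are given as [roll, pitch, yaw] about the fixed x, y, z axes, in that order (R = Rz(yaw) Ry(pitch) Rx(roll)).
In Python, from workcell import manip gives the robot as it stands. Calls block until the motion is done:
- manip.goto(position, orientation): joint-space move of the TCP to a pose.
- manip.servo_line(position, rot=None, velocity=0.15, stop_force=None): straight line of the TCP; rot=None keeps the orientation; velocity is the mean speed in m/s. With stop_force (N) it stops when the force on the tool has changed by that much, and returns True; else False.
- manip.move_j(angles): joint-space move.
- manip.move_gripper(opening): finger opening in m; the grip force is fixed at half the most; returns when the fingers have stopped.
- manip.wait(seconds).
- manip.ik(position, orientation): joint angles nearest the present ones, or None.
- manip.get_image(name): name is "side" or "top" or "wrist"; returns (picture, depth): 384x512x3 uint8, red, green, blue; 384x512 float32, m along the optical axis (not along the pixel's ray), 0 where there is no reading.
- manip.get_calibration(name): a dict with "intrinsics" (3x3 intrinsics, pixels), "D" ([k1, k2, p1, p2, k3] as OpenCV has them; the pictures are not rectified), "world_from_camera" (4x4, takes a point from camera to world coordinates); the wrist camera has in their place "hand_eye" (4x4, takes a point from camera to tool coordinates, whose origin is the TCP and whose axes are the flange's). Camera axes: x right, y down, z forward; pixel columns grow to the right and rows downward; lengths in m; the calibration is good to about 2 mm. A picture is of the moment at which its call begins: read the wrist's pose just before it. get_calibration takes no time and is no camera call.
A pose or a line that the arm cannot do raises manip.MotionError and nothing moves.
- manip.hand_in(): hands the job in; it is judged then, once.
Readings, each from a call of its own:
- manip.get_time_s(): time.
- manip.get_qpos(): joint angles.
- manip.get_joint_velocities(): joint speeds.
- manip.get_joint_efforts(): joint torques, N m.
- manip.get_eef_pos(): TCP position.
- manip.get_eef_rot(): TCP orientation.
- manip.get_wrist_force(): force on the tool from outside, world axes, zero at the start.
- manip.get_moment(): the same for the moment, N m.
- manip.get_finger_gap(): finger opening in m.
- manip.get_gripper_force(): force on a finger pad.
Only numpy, scipy, OpenCV 4.12 (cv2) and the standard library are available. Lean on these libraries where they do the work, as an engineer would, in place of code of your own. Each camera call takes 0.05 s, during which the arm holds its last target. There are 200 camera calls.

## Working session

There is one attempt and no reset: what is moved stays moved. The work goes in short steps, each a Python script; the robot and the scene stay as the last script left them, time stands still between calls to the robot, and variables do not carry over. Pictures are saved under pics/ and viewed, at most 10 in all, crops included, and the job is handed in when it is done.

```bash
mkdir -p pics; python3 - <<'E'
from workcell import manip as m
import cv2,numpy as np
for n in("top","side"):
    p,d=m.get_image(n); cv2.imwrite(f"pics/{n}0.png",p[:,:,::-1]); np.savez(f"{n}0.npz",p=p,d=d)
    c=m.get_calibration(n); print(n,c)
print(m.get_calibration("wrist"),m.get_time_s(),m.get_eef_rot(),m.get_finger_gap())
E
```

```text
top {'intrinsics': array([[478.45940847,   0.        , 258.23819372],
       [  0.        , 478.45940847, 194.45289112],
       [  0.        ,   0.        ,   1.        ]]), 'D': array([-0.01993454,  0.        ,  0.        ,  0.        ,  0.        ]), 'world_from_camera': array([[-3.67476898e-04, -9.85907901e-01,  1.67288598e-01,
         4.04188314e-01],
       [-9.99938815e-01, -1.48723392e-03, -1.09614768e-02,
         1.84610904e-01],
       [ 1.10558038e-02, -1.67282391e-01, -9.85847032e-01,
         9.45058825e-01],
       [ 0.00000000e+00,  0.00000000e+00,  0.00000000e+00,
         1.00000000e+00]])}
side {'intrinsics': array([[361.88217672,   0.        , 259.24709019],
       [  0.        , 361.88217672, 186.39790676],
       [  0.        ,   0.        ,   1.        ]]), 'D': array([-0.02240268,  0.        ,  0.        ,  0.        ,  0.        ]), 'world_from_camera': array([[ 0.97482847, -0.13435683,  0.17792608,  0.42703552],
       [-0.22252594, -0.63586474,  0.7390252 , -0.45850374],
       [ 0.01384384, -0.76001597, -0.64975693,  0.62768677],
       [ 0.        ,  0.        ,  0.        ,  1.        ]])}
{'intrinsics': array([[293.6745749 ,   0.        , 264.22143182],
       [  0.        , 293.6745749 , 188.9647303 ],
       [  0.        ,   0.        ,   1.        ]]), 'D': array([-0.06149974,  0.        ,  0.        ,  0.        ,  0.        ]), 'hand_eye': array([[-1.23874641e-03, -9.57764708e-01, -2.87550396e-01,
         8.03643062e-02],
       [ 9.99998993e-01, -1.38551835e-03,  3.06921542e-04,
         3.76454584e-05],
       [-6.92364971e-04, -2.87549727e-01,  9.57765459e-01,
        -1.65621309e-01],
       [ 0.00000000e+00,  0.00000000e+00,  0.00000000e+00,
         1.00000000e+00]])} 0.1 [-3.14058239e+00 -3.62917412e-05  2.74682008e+00] 0.09313649380738197
```

View pics/top0.png

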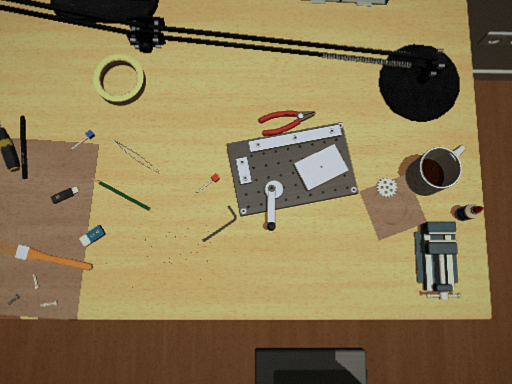

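View pics/side0.png

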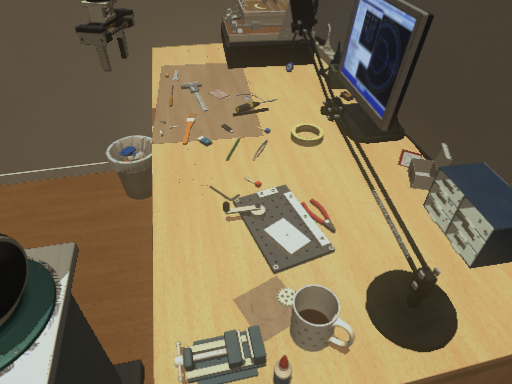

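```bash
cat >h.py <<'E'
from workcell import manip as m
import cv2,numpy as np
from scipy.spatial.transform import Rotation as Ro
def cast(uv,c,T,z):
    u=cv2.undistortPoints(np.array(uv,float).reshape(-1,1,2),c["intrinsics"],c["D"])[:,0]
    r=np.c_[u,np.ones(len(u))]@T[:3,:3].T; o=T[:3,3]
    return (o+r*((z-o[2])/r[:,2])[:,None])[:,:2]
def frame(q): # q=(x,y,th); fixture->world
    x,y,t=q; return lambda p:np.array([x+p[0]*np.cos(t)-p[1]*np.sin(t),y+p[0]*np.sin(t)+p[1]*np.cos(t)])
E
python3 - <<'E'
from h import *
f=np.load("top0.npz");p=f["p"];d=f["d"];c=m.get_calibration("top");T=c["world_from_camera"]
roi=p[110:225,215:365].copy();o=[215,110]
hsv=cv2.cvtColor(roi,cv2.COLOR_RGB2HSV)
sat,val=hsv[...,1],hsv[...,2]
W=((sat<50)&(val>150)).astype(np.uint8)
n,l,s,ce=cv2.connectedComponentsWithStats(W)
for i in range(1,n):
    if s[i,4]<60: continue
    k=cv2.findContours((l==i).astype(np.uint8),0,2)[0][0]
    b=cv2.boxPoints(cv2.minAreaRect(k))+o
    z=0.030 if s[i,4]>900 and abs(ce[i][0]+215-320)<15 else .026
    w=cast(b,c,T,z)
    print(s[i,4],ce[i]+o,z,w.round(4).tolist(),np.linalg.norm(w[0]-w[1]).round(4),np.linalg.norm(w[1]-w[2]).round(4))
# plate = not wood: low saturation
P=(sat<90).astype(np.uint8);P=cv2.morphologyEx(P,2,np.ones((5,5)))
n,l,s,ce=cv2.connectedComponentsWithStats(P);i=1+np.argmax(s[1:,4])
P=cv2.morphologyEx((l==i).astype(np.uint8),2,np.ones((13,13)))
k=max(cv2.findContours(P,0,2)[0],key=cv2.contourArea)
R=cv2.minAreaRect(k);b=cv2.boxPoints(R)+o;w=cast(b,c,T,.012);print("plate",R,w.round(4).tolist(),w.mean(0),np.linalg.norm(w[0]-w[1]),np.linalg.norm(w[1]-w[2]))
print("lever/knob px -> ",cast([[270.5,226],[271,189]],c,T,.046))
print("lamp depth",d[40:70:6,200:400:25].round(2))
cv2.imwrite("pics/roi.png",cv2.resize(np.hstack([roi[:,:,::-1],cv2.merge([W*255,P*255,W*0])]),None,fx=2.6,fy=2.6))
E
```

```text
943 [295.05726405 137.59278897] 0.026 [[0.6676, 0.1938], [0.7069, 0.0069], [0.6841, 0.0032], [0.6451, 0.1894]] 0.191 0.0231
1340 [321.01268657 166.5       ] 0.03 [[0.6226, 0.1034], [0.6635, 0.0235], [0.6092, -0.0014], [0.5692, 0.078]] 0.0897 0.0597
264 [243.48106061 169.97348485] 0.026 [[0.632, 0.2185], [0.636, 0.1977], [0.5859, 0.1884], [0.5819, 0.209]] 0.0212 0.051
369 [272.70460705 198.44715447] 0.026 [[0.5869, 0.1611], [0.5869, 0.1278], [0.5082, 0.1285], [0.5082, 0.1614]] 0.0333 0.0787
plate ((76.72637939453125, 58.767982482910156), (74.43633270263672, 120.16567993164062), 79.28687286376953) [[0.6668, 0.2396], [0.7145, -0.0003], [0.5634, -0.0231], [0.5186, 0.2108]] [0.61581273 0.10674893] 0.24454250958922263 0.152856218215369
lever/knob px ->  [[0.49644663 0.15151332]
 [0.56735238 0.15022958]]
lamp depth [[0.88 1.02 1.01 0.86 0.86 1.01 1.01 1.02]
 [1.01 0.89 0.89 1.01 1.01 0.86 0.87 1.01]
 [1.01 1.01 1.01 1.01 0.9  0.9  1.01 0.87]
 [1.   1.   1.01 1.01 1.01 1.01 0.88 0.9 ]
 [1.   1.01 1.   1.   1.01 1.01 1.01 1.01]]
```

View pics/roi.png

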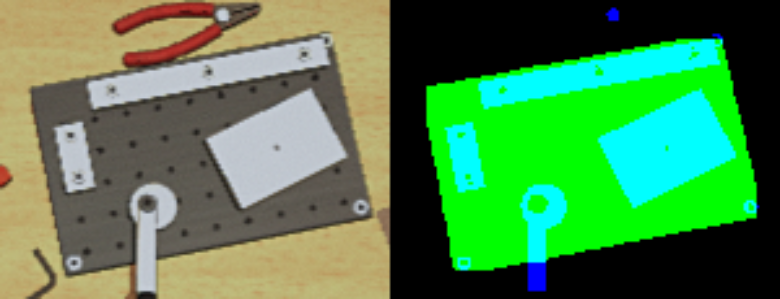

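```bash
cat >>h.py <<'E'
Q=(.6168,.1060,.195); F=frame(Q); PSI=Q[2]+np.pi/2
def P(x,y,z): return list(F((x/1e3,y/1e3)))+[z]
def inv(w): t=Q[2];d=np.array(w)[:2]-Q[:2]; return np.round(1e3*np.array([d[0]*np.cos(t)+d[1]*np.sin(t),-d[0]*np.sin(t)+d[1]*np.cos(t)]),1)
def L(x,y,z,v=.12,sf=None,rot=None):
    r=m.servo_line(P(x,y,z),rot,v,sf)
    print(r,inv(m.get_eef_pos()),np.round(m.get_eef_pos()[2],4),np.round(m.get_wrist_force(),1),round(m.get_time_s(),1)); return r
E
python3 - <<'E'
from h import *
m.move_gripper(0)
R=[np.pi,0,PSI]
m.goto(P(-95,-50,.15),R); print(m.get_time_s(),m.get_finger_gap())
L(-95,-50,.018,.12,6)
L(-5,-50,.018,.05,6)
p,d=m.get_image("top");cv2.imwrite("pics/t1.png",cv2.resize(p[90:240,200:420,::-1],None,fx=3,fy=3))
E
```

```text
3.8667 0.000518460477559895
False [-94.6 -50.1] 0.0188 [-0.2 -0.6  0.6] 5.1
True [-30.2 -49.9] 0.0173 [-1.  -0.1  1.6] 6.3
```

View pics/t1.png

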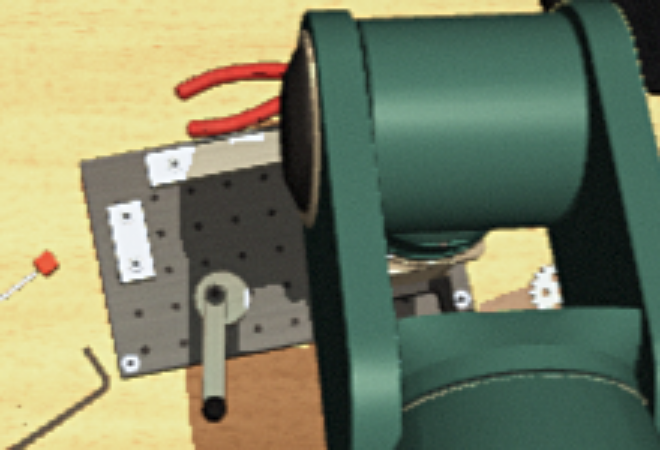

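```bash
python3 - <<'E'
from h import *
L(-45,-50,.018); L(-45,-50,.07)
L(12,-130,.07,.15); L(12,-130,.018,.1,6)
r=L(12,10,.018,.06,6)
L(12,m and inv(m.get_eef_pos())[1]-12,.018)
y=inv(m.get_eef_pos())[1]
L(12,y,.075); L(-65,5,.075,.15); L(-65,5,.018,.1,6)
L(-10,5,.018,.05,6)
L(-50,5,.018); L(-50,5,.18,.2); L(-160,-60,.28,.3)
p,d=m.get_image("top");np.savez("t2.npz",p=p,d=d);cv2.imwrite("pics/t2.png",cv2.resize(p[90:240,200:420,::-1],None,fx=3,fy=3))
E
```

```text
False [-45. -50.] 0.0182 [0.  1.6 0.4] 6.7
False [-45. -50.] 0.0696 [ 0.8  0.8 -0.6] 7.2
False [  11.6 -129.6] 0.0696 [-1.   1.3 -0.1] 8.0
False [  12.2 -130. ] 0.0182 [ 0.2 -0.3  1. ] 8.7
True [ 11.9 -12.3] 0.0179 [ 1.  -5.3  4.2] 10.4
False [ 12.  -24.5] 0.0179 [-0.1 -0.8 -0.5] 10.7
False [ 11.8 -24.4] 0.0746 [-0.3  0.5 -0.4] 11.3
False [-64.6   4.9] 0.075 [-0.3  0.5 -0. ] 12.0
False [-64.7   4.9] 0.0183 [ 0.  -0.2  0.1] 12.7
True [-30.2   5. ] 0.0174 [-1.9 -0.5  1.4] 13.5
False [-49.7   5. ] 0.0181 [ 0.  -0.6 -0.5] 13.8
False [-50.4   5. ] 0.1785 [-0.8 -0.  -0.5] 14.7
False [-159.7  -59.8] 0.2785 [-0.3  1.  -0.6] 15.4
```

View pics/t2.png

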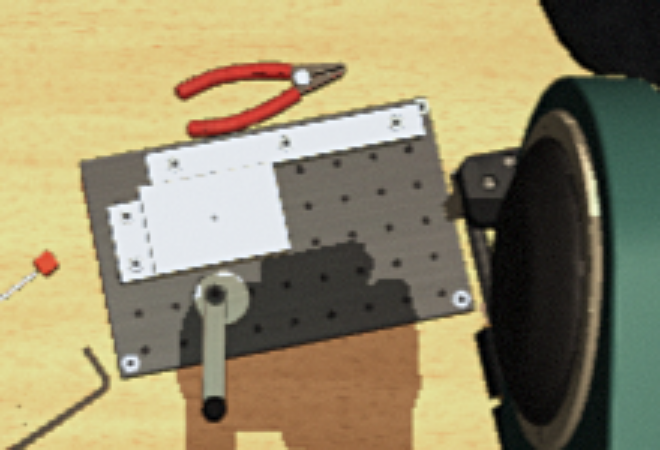

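```bash
cat >>h.py <<'E'
pv=np.array([-36.5,50.])
def pose(b,off,z=.040):
    u=np.array([np.cos(b),np.sin(b)]);t=np.array([-u[1],u[0]])
    return P(*(pv+75*u-off*t),z),[np.pi,0,Q[2]+b-np.pi/2],t
def ft(b):
    return -float(m.get_wrist_force()[:2]@np.array([np.cos(b+np.pi/2+Q[2]),np.sin(b+np.pi/2+Q[2])]))
E
python3 - <<'E'
from h import *
b=np.pi-.24
p,r,t=pose(b,35,.15); m.goto(p,r)
p,r,t=pose(b,35); print(m.servo_line(p,r,.12,6))
print("z",m.get_eef_pos(),m.get_time_s())
for k in range(60):
    p,r,t=pose(b,15.5); m.servo_line(p,r,.05)
    f=ft(b); print(round(b-np.pi+.24,2),round(f,1),np.round(m.get_wrist_force(),1),round(m.get_time_s(),1))
    if f>9 or b>np.pi-.24+1.45: break
    b+=.15 if b<np.pi-.24+.6 else .05
E
```

```text
False
z [0.49839694 0.18641075 0.04081927] 17.4
-0.0 0.1 [0.8 0.1 0.8] 17.9
0.15 -0.3 [ 0.8 -0.2  0.6] 18.3
0.3 -0.2 [-0.1 -0.2  0.2] 18.7
0.45 -0.7 [ 0.9 -0.3 -0. ] 19.1
0.6 0.2 [-0.6 -0.1  0.7] 19.5
0.75 -0.5 [ 0.  -0.6 -0.2] 19.9
0.8 1.0 [-0.1  1.2 -0.5] 20.1
0.85 1.4 [-0.3  1.8 -0.6] 20.4
0.9 0.9 [ 0.3  1.6 -0.5] 20.6
0.95 0.3 [0.7 1.3 0.7] 20.9
1.0 0.8 [-0.   1.3 -0.3] 21.1
1.05 1.1 [-0.9  0.7 -0.1] 21.4
1.1 1.7 [-0.9  2.   0. ] 21.6
1.15 4.5 [-3.2  3.7  1.4] 21.9
1.2 6.7 [-4.8  5.6  0.4] 22.1
1.25 7.3 [-5.9  4.9  2.5] 22.4
1.3 10.7 [-9.   6.7  3.9] 22.6
```

```bash
python3 - <<'E'
from h import *
b=np.pi-.24+1.3
p,r,t=pose(b,45); m.servo_line(p,r,.1)
p,r,t=pose(b,45,.2); m.servo_line(p,r,.2)
m.goto(P(-200,60,.3),r)
print(m.get_time_s(),m.get_wrist_force())
p,d=m.get_image("top");cv2.imwrite("pics/t3.png",cv2.resize(p[90:240,200:420,::-1],None,fx=3,fy=3))
hsv=cv2.cvtColor(p,cv2.COLOR_RGB2HSV)
E
```

```text
24.625 [-0.22349738  0.6504319   0.3435346 ]
```

View pics/t3.png

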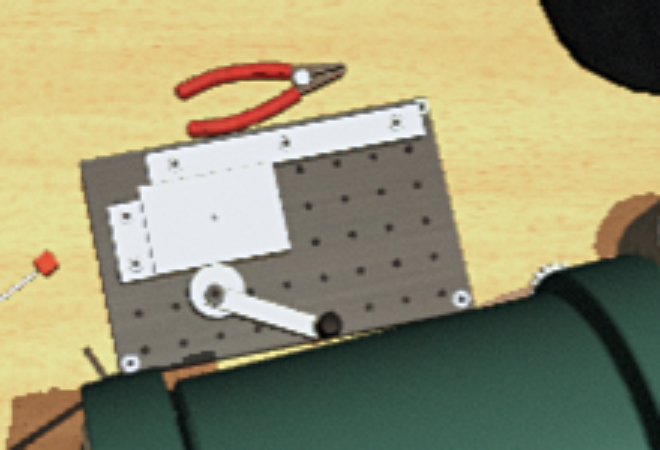

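```bash
python3 -c "
from h import *
print(m.hand_in(),m.get_time_s())"
```

```text
the job is handed in; nothing more can be done
the job is handed in; nothing more can be done
```

The job is handed in, but no verdict came back. The last picture shows the blank in the corner against both stops and the cam against it; the lever turned about 1.3 rad (10.7 N at the knob), the arm was withdrawn at 24.6 s, and none of the four bystanders was touched.

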